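# Load the marked sleeves onto the peg tray and cap the largest

## Task

Gather the three plain steel sleeves into the grey tray, each standing upright on the tray floor over the peg of its own size: the largest over the thickest peg, the middle one over the middle peg, the smallest over the thinnest. Only when all three are on their pegs, put the knobbed aluminium cap squarely on top of the largest sleeve, its plug in the bore. Leave the solid slug and the flanged bush where they stand, and let go of everything.

Things in the scene. Friction and masses are not known exactly. Their poses are not given: they have to be found in the camera images.
- sleeve_l_mid (a point): Plain straight steel sleeve (a tube open at both ends, no flange), the largest in size: 62 mm outside, 57 mm bore, 56 mm tall, standing upright on the bench at the start. Point: on its axis, half-way up; z along its axis. The cap belongs on its top.
- sleeve_m_mid (a point): Plain straight steel sleeve (a tube open at both ends, no flange), the middle one in size: 46 mm outside, 41 mm bore, 50 mm tall, standing upright on the bench at the start. Point: on its axis, half-way up; z along its axis.
- sleeve_s_mid (a point): Plain straight steel sleeve (a tube open at both ends, no flange), the smallest in size: 30 mm outside, 25 mm bore, 46 mm tall, standing upright on the bench at the start. Point: on its axis, half-way up; z along its axis.
- peg_l: The thickest of the three upright round white plastic pegs fixed on the tray floor, for the largest sleeve: 42 mm thick, 25 mm tall, slightly tapered at the top. Origin: centre of its foot, on the tray floor; z up. The pegs stand in one row along the tray's y axis, 95 mm apart; which peg stands at which of the three places varies.
- peg_m: The middle of the three upright round white plastic pegs fixed on the tray floor, for the middle sleeve: 26 mm thick, 25 mm tall, slightly tapered at the top. Origin: centre of its foot, on the tray floor; z up. The pegs stand in one row along the tray's y axis, 95 mm apart; which peg stands at which of the three places varies.
- peg_s: The thinnest of the three upright round white plastic pegs fixed on the tray floor, for the smallest sleeve: 10 mm thick, 25 mm tall, slightly tapered at the top. Origin: centre of its foot, on the tray floor; z up. The pegs stand in one row along the tray's y axis, 95 mm apart; which peg stands at which of the three places varies.
- tray: Shallow grey plastic tray fixed to the bench, 130 mm along its x, 310 mm along its y (the row of pegs), rim 12 mm above the bench, walls 5 mm thick, floor 5 mm thick. Origin: centre of its underside; z up.
- cap_knob (a point): Aluminium dust cap lying plug down on the bench: a round flange 66 mm across and 5 mm thick, below it a round locating plug 40 mm across and 6 mm deep that drops into the largest sleeve's bore, above it an upright black knob 20 mm across and 30 mm tall, to be gripped. Total height 41 mm. Point: on the axis, at half the knob's height, 26 mm above the underside of the plug, 20 mm above the underside of the flange; z up.
- slug_mid (a point): Look-alike, to be left alone: solid steel slug, 46 mm across, 50 mm tall, no bore, standing upright. Point: on its axis, half-way up.
- bush_mid (a point): Look-alike, to be left alone: flanged steel bush, a tube 48 mm across and 52 mm tall with a 66 mm flange 6 mm thick round its foot, standing upright. Point: on its axis, half-way up.
Mind the look-alikes: they are no part of the job. What is shaped like the part that bears sleeve_l_mid but pink or yellow is not meant.

How it is judged:
By the outcome, as a careful person would: the job done as asked, in the order asked, and still so for the second after the job is handed in, with the robot touching nothing.
It also fails if it takes over 96 s, if anything falls off the work surface, if the arm or the gripper's body presses on something with over 40 N, if the wrist force passes 120 N, or if a joint passes its speed limit or range.

## Robot

A 6-joint arm with a two-finger parallel gripper is mounted at the origin on the work surface. World frame = base frame: x ahead of the robot, y to its left, z up, the work surface at z = 0. Lengths are in m, angles in rad, forces in N, time in s.
With the tool pointing down it reaches from about 0.225 to 0.875 m from the base axis. Payload 3.4 kg.
Tool frame: the origin (TCP) lies between the finger pads; the fingertips stand 25 mm ahead of it and the grasp point (between the pads) lies 6 mm ahead of it; z points along the fingers, y is the line along which they close (so a half turn about z gives the same grasp; the last joint's range is limited). The gripper opens to 85 mm and grips with 20 to 120 N. Pads are 22 mm wide; open, the fingers measure 114 mm over their backs; the gripper's body (76 mm by 85 mm) begins 54 mm behind the grasp point. The pads swing forward as they close: fully open they stand 13 mm farther back than shut.
Start: joints at [-1.254, 0.276, 1.505, -0, 1.361, -0.121], TCP at [0.244, -0.521, 0.229] pointing down, gripper open.
Joint ranges: [-2.89, 2.89], [-0.75, 2.08], [0.22, 2.7], [-1.18, 4.32], [0.11, 2.71], [-2.7, 2.7]. Speed limits (rad/s): [2.57, 2.57, 3.14, 3.14, 3.14, 3.14].

## Interface

Orientations are given as a unit quaternion [w, x, y, z].
In Python, from rig import manip, cams, ticket gives the robot as it stands.
- The arm moves only by the tool step_arm, never from a script. Its argument "increments" is a list of rows, each an object with "dp": the shift along the world's x, y, z each as a share of 0.2 m, from -1 to 1, a list of three; "yaw": the turn about the world's z as a share of 0.15 rad, from -1 to 1; "grip": the opening, from 0 (shut) to 1 (fully open). In form: [{"dp": [tx, ty, tz], "yaw": yaw, "grip": grip}, ...]. A call has 1 to 5 rows; each row shifts and turns the commanded pose from where the row before left it; what a row does not reach is not made up. A row lasts 1/8 s, in which the tool goes at most 62.5 mm and 10.7 degrees, less where a joint would pass 70% of its speed; a pose out of reach is approached as far as the arm can. A call with a number of a shift or a turn outside -1 to 1 is refused whole. A call with a gripper value outside its range is refused whole. The fingers move at their own pace and stop on an object; "squeeze" is the grip in N (left out, the last holds). Time passes only in rows, so rows that do not move let the fingers close. It gives the time, the measured TCP pose, the force, the opening and the grip force at its end, in the units of the state.
- manip.get_state(): the state, without advancing time (a new reading comes with each control period).
- cams.get_image(name): name is "scene" or "top"; returns the picture (420x560x3 uint8, blue, green, red); there is no depth.
- cams.get_calibration(name): a dict with "fx", "fy", "cx", "cy" (pixels), "k1" (the pictures are not rectified: a ray, as slopes to the right and down, at radius r is drawn at 1 + k1 r^2 times it, then the intrinsics apply), "extrinsics" (4x4, takes a point from camera to world coordinates). Camera axes: x right, y up, looking along -z (the intrinsics and any distortion apply to the point x, -y, -z); pixel columns grow to the right and rows downward; lengths in m; the calibration is good to about 2 mm. A picture is of the moment at which its call begins. get_calibration takes no time and is no camera call.
- ticket.sign_off(): hands the job in; it is judged then, once.
The state is a dict: "clock": time; "qpos": joint angles; "qd": joint speeds; "effort": joint torques, N m; "position": TCP position; "ee_rot": TCP orientation; "contact_force": force on the tool from outside, world axes, zero at the start; "moment": the same for the moment, N m; "width": finger opening in m; "gripper_force": force on a finger pad.
Only numpy, scipy, OpenCV 4.12 (cv2) and the standard library are available. Lean on these libraries where they do the work, as an engineer would, in place of code of your own. Each camera call takes 0.05 s, during which the arm holds its last target. There are 200 camera calls.

## Working session

There is one attempt and no reset: what is moved stays moved. The work goes in short steps, Python scripts to look and compute and a tool call to move; the robot and the scene stay as the last step left them, time stands still between calls to the robot, and variables do not carry over. Pictures are saved under pics/ and viewed, at most 14 in all, crops included, and the job is handed in when it is done.

Besides the shell and the picture viewer there is one more tool, called after "Request:" by a JSON object that holds its "fn" and its "kwargs". step_arm: Moves the arm, as the interface text tells. Shift numbers are shares of 0.2 m and turn numbers shares of 0.15 rad, none past 1 either way. Its arguments: {"type":"object","properties":{"increments":{"type":"array"},"squeeze":{"type":"number"}},"required":["increments"]}

```bash
ls; mkdir -p pics; python3 - <<'E'
from rig import manip,cams
import cv2
for n in("top","scene"):
    cv2.imwrite(f"pics/{n}0.png",cams.get_image(n)); print(n,cams.get_calibration(n))
print(manip.get_state())
E
```

```text
pics
top {'fx': 486.5808750363433, 'fy': 486.5808750363433, 'cx': 282.38374675132195, 'cy': 208.77834671844838, 'k1': -0.05608182113274728, 'extrinsics': array([[-0.0303123 ,  0.97879015, -0.20261049,  0.22747048],
       [-0.99952994, -0.02875195,  0.01064076,  0.03558666],
       [ 0.00458962,  0.20283779,  0.9792016 ,  1.20415553],
       [ 0.        ,  0.        ,  0.        ,  1.        ]])}
scene {'fx': 390.6113807508977, 'fy': 390.6113807508977, 'cx': 264.49805750774226, 'cy': 213.2595459399341, 'k1': 0.0024888883021586482, 'extrinsics': array([[-0.40384858, -0.49983827,  0.76620365,  1.03493363],
       [ 0.91473779, -0.23225218,  0.33062624,  0.28627017],
       [ 0.01269282,  0.83439836,  0.55101566,  0.46779244],
       [ 0.        ,  0.        ,  0.        ,  1.        ]])}
{'clock': 0.1, 'qpos': array([-1.25397362e+00,  2.76536080e-01,  1.50604922e+00, -9.96863029e-06,
        1.36071393e+00, -1.21009345e-01]), 'qd': array([ 0.00068877, -0.00165584, -0.00408012,  0.00021211, -0.00192668,
        0.000846  ]), 'effort': array([ 9.70666842e-04, -4.17699087e+01, -2.46406764e+01, -3.23684571e-04,
        5.85505055e-03,  5.77822760e-06]), 'position': array([ 0.24361678, -0.5202892 ,  0.22860675]), 'ee_rot': array([-8.48725129e-04,  9.76132849e-01,  2.17172588e-01, -8.82596872e-05]), 'contact_force': array([-0.25369991, -0.39870537,  0.94102947]), 'moment': array([-0.04667325,  0.00598197, -0.02272251]), 'gripper_force': 0.0, 'width': 0.08522772368943887}
```

View pics/top0.png

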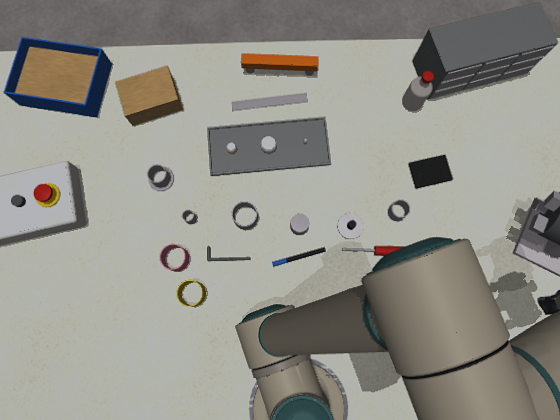

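View pics/scene0.png

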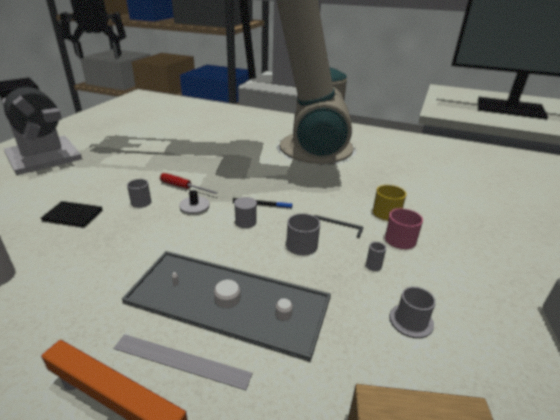

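The top view shows, by pixel: large sleeve (245,215), small sleeve (190,216), middle sleeve (399,210), slug (300,223), cap (350,225) and bush (160,177). The pegs are middle (231,147), large (268,144) and small (305,140). Next I'll enlarge the crop.

```bash
python3 - <<'E'
import cv2
a=cv2.imread("pics/top0.png")
b=cv2.resize(a[110:245,175:335],None,fx=5,fy=4.4,interpolation=cv2.INTER_CUBIC) if 0 else cv2.resize(a[110:245,175:335],None,fx=4.4,fy=4.4,interpolation=cv2.INTER_CUBIC)
cv2.imwrite("pics/c1.png",b)
cv2.imwrite("pics/c2.png",cv2.resize(a[190:250,325:425],None,fx=7,fy=7,interpolation=cv2.INTER_CUBIC))
E
```

```text
(no output)
```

View pics/c1.png

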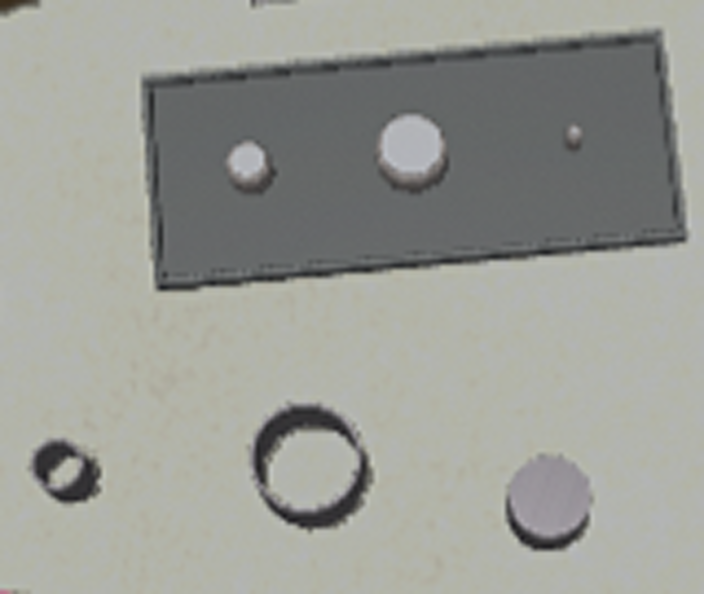

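View pics/c2.png

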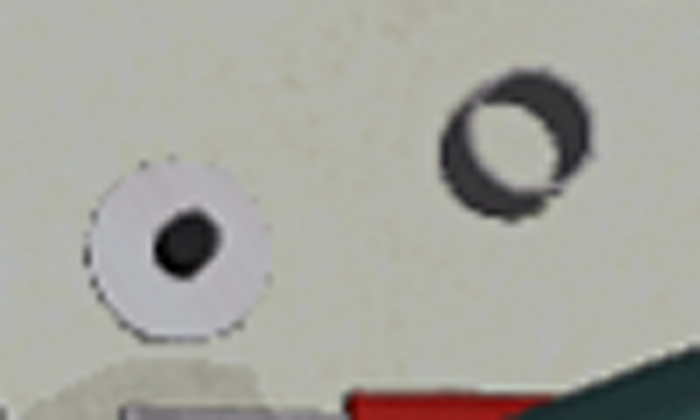

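```bash
cat > h.py <<'E'
import numpy as np
from scipy.optimize import least_squares
from rig import cams
def proj(n,P):
    c=cams.get_calibration(n);T=c['extrinsics'];q=(np.atleast_2d(P)-T[:3,3])@T[:3,:3]
    s=np.c_[q[:,0],-q[:,1]]/-q[:,2:];s=s*(1+c['k1']*(s**2).sum(1,keepdims=True))
    return s*c['fx']+[c['cx'],c['cy']]
t=np.linspace(0,2*np.pi,180)
def bbox(n,x,y,rings):
    p=proj(n,np.vstack([np.c_[x+r*np.cos(t),y+r*np.sin(t),0*t+z] for r,z in rings]))
    return np.r_[p.min(0),p.max(0)]
def fit(n,b,rings,x0=(.5,0)):
    r=least_squares(lambda v:bbox(n,*v,rings)-b,x0);return r.x,r.fun
E
cat > m.py <<'E'
from h import *
def m(k,b,f,o,rings):
    b=np.array([b[0],b[1],b[2],b[3]])/f-.5+.5/f+np.array([*o,*o]); x,r=fit("top",b,rings); print(k,x.round(4),r.round(1))
A=(4.4,(175,110));B=(7,(325,190))
m('S',(32,438,101,503),*A,[(.015,0),(.015,.046)])
m('L',(250,402,373,530),*A,[(.031,0),(.031,.056)])
m('slug',(505,453,592,551),*A,[(.023,0),(.023,.05)])
m('pL',(378,113,447,190),*A,[(.021,.005),(.020,.03)])
m('pM',(225,140,273,193),*A,[(.013,.005),(.012,.03)])
m('pS',(566,124,582,152),*A,[(.005,.005),(.004,.03)])
m('M',(439,67,594,222),*B,[(.023,0),(.023,.05)])
m('capfl',(86,155,272,343),*B,[(.033,.006),(.033,.011)])
m('knob',(153,208,220,280),*B,[(.01,.011),(.01,.041)])
E
python3 m.py
```

```text
S [0.4586 0.2521] [ 0.1 -0.3 -0.1  0.3]
L [0.4559 0.1136] [ 0.6  0.  -0.6 -0. ]
slug [ 0.4323 -0.0171] [ 0.1  0.2 -0.1 -0.2]
pL [0.6438 0.0538] [-0.3 -0.5  0.3  0.5]
pM [0.6375 0.1492] [ 0.1 -0.2 -0.1  0.2]
pS [ 0.6495 -0.0414] [-0.2 -0.1  0.2  0.1]
M [ 0.4589 -0.2645] [-0.5 -0.   0.5  0. ]
capfl [ 0.4283 -0.1452] [-0.   0.2  0.  -0.2]
knob [ 0.4268 -0.1452] [-0.1  0.1  0.1 -0.1]
```

Request:
{"fn": "step_arm", "kwargs": {"increments": [{"dp":[0.108,0.128,-0.03],"yaw":0.8,"grip":1},{"dp":[0.108,0.128,-0.03],"yaw":0.8,"grip":1},{"dp":[0.108,0.128,-0.05],"yaw":0.8,"grip":1},{"dp":[0.108,0.128,-0.05],"yaw":0.8,"grip":1},{"dp":[0.108,0.128,-0.05],"yaw":0.8,"grip":1}]}}

```text
clock: 0.72
position: [0.3522, -0.3917, 0.1867]
ee_rot: [-0.0, 0.867, 0.498, 0.0]
contact_force: [1.3, 0.1, 0.3]
width: 0.0855
gripper_force: 0.0
```

Request:
{"fn": "step_arm", "kwargs": {"increments": [{"dp":[0.108,0.128,-0.06],"yaw":0.8,"grip":1},{"dp":[0.108,0.128,-0.06],"yaw":0.8,"grip":1},{"dp":[0.108,0.128,-0.06],"yaw":0.8,"grip":1},{"dp":[0.108,0.128,-0.05],"yaw":0.8,"grip":1},{"dp":[0.108,0.128,-0.05],"yaw":0.8,"grip":1}]}}

```text
clock: 1.35
position: [0.4602, -0.2637, 0.1307]
ee_rot: [-0.0, 0.682, 0.732, -0.0]
contact_force: [0.8, -0.8, -0.2]
width: 0.0853
gripper_force: 0.0
```

Request:
{"fn": "step_arm", "kwargs": {"increments": [{"dp":[0,0,0],"yaw":0,"grip":1}]}}

```text
clock: 1.48
position: [0.46, -0.2627, 0.1303]
ee_rot: [-0.001, 0.682, 0.731, 0.0]
contact_force: [0.3, -0.6, 0.2]
width: 0.0853
gripper_force: 0.0
```

Request:
{"fn": "step_arm", "kwargs": {"increments": [{"dp":[-0.005,-0.01,-0.13],"yaw":0,"grip":1},{"dp":[0,0,-0.13],"yaw":0,"grip":1},{"dp":[0,0,-0.12],"yaw":0,"grip":1},{"dp":[0,0,-0.08],"yaw":0,"grip":1},{"dp":[0,0,0],"yaw":0,"grip":0.5}], "squeeze": 40}}

```text
clock: 2.1
position: [0.4574, -0.267, 0.0384]
ee_rot: [-0.001, 0.684, 0.73, -0.0]
contact_force: [-0.5, -0.3, 0.3]
width: 0.0699
gripper_force: 0.0
```

Request:
{"fn": "step_arm", "kwargs": {"increments": [{"dp":[0,0,0],"yaw":0,"grip":0.2},{"dp":[0,0,0],"yaw":0,"grip":0.2},{"dp":[0,0,0],"yaw":0,"grip":0.2},{"dp":[0,0,0],"yaw":0,"grip":0.2}]}}

```text
clock: 2.6
position: [0.4594, -0.2677, 0.0408]
ee_rot: [0.001, 0.683, 0.73, -0.0]
contact_force: [-1.3, -0.2, 6.7]
width: 0.0429
gripper_force: 40.7
```

```bash
cat > look.py <<'E'
import sys,cv2
from rig import cams
n,x0,y0,x1,y1,f,o=sys.argv[1:];x0,y0,x1,y1=map(int,(x0,y0,x1,y1));f=float(f)
cv2.imwrite(o,cv2.resize(cams.get_image(n)[y0:y1,x0:x1],None,fx=f,fy=f,interpolation=cv2.INTER_CUBIC))
E
python3 look.py scene 90 120 250 240 5 pics/g1.png; python3 -c "
from rig import manip;print(manip.get_state())"
```

```text
{'clock': 2.65, 'qpos': array([-6.58138415e-01,  3.87065605e-01,  1.86699573e+00, -7.08667554e-04,
        8.84669908e-01, -7.24808786e-01]), 'qd': array([-5.62560058e-04,  1.62150849e-03,  5.98801950e-04,  1.43021554e-03,
        7.88569526e-05, -4.12249565e-05]), 'effort': array([  0.67017356, -38.20954084, -16.39223456,   0.30707994,
        -0.23184927,  -0.05383652]), 'position': array([ 0.45939471, -0.2677017 ,  0.04082324]), 'ee_rot': array([ 1.45014011e-03,  6.82982373e-01,  7.30433403e-01, -1.39080439e-04]), 'contact_force': array([-0.27557045, -1.34626915,  6.6919841 ]), 'moment': array([-0.09237198,  0.17526736, -0.05635453]), 'gripper_force': 40.701658856123686, 'width': 0.04296958965806862}
```

View pics/g1.png

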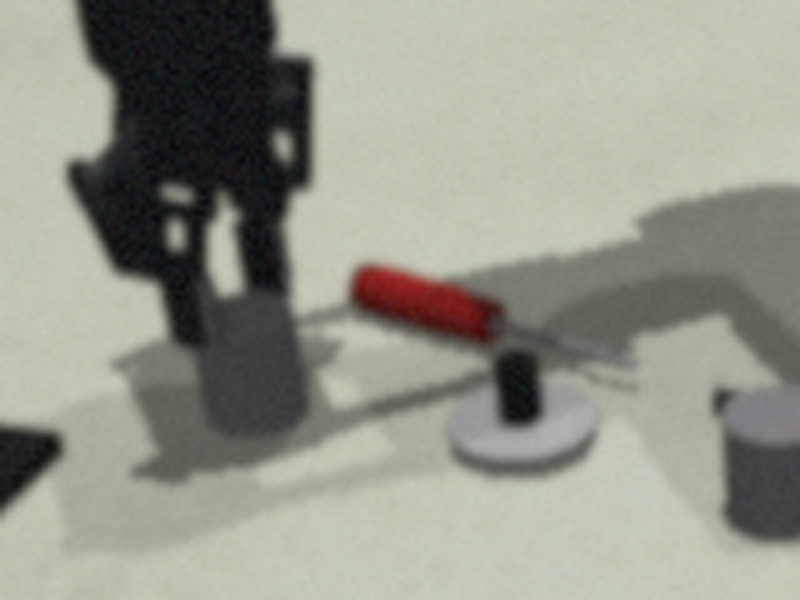

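Request:
{"fn": "step_arm", "kwargs": {"increments": [{"dp":[0,0,0.06],"yaw":0,"grip":0.2},{"dp":[0,0,0.12],"yaw":0,"grip":0.2},{"dp":[0,0,0.16],"yaw":0,"grip":0.2},{"dp":[0,0,0.16],"yaw":0,"grip":0.2},{"dp":[0,0,0.06],"yaw":0,"grip":0.2}]}}

```text
clock: 3.28
position: [0.4596, -0.2673, 0.1537]
ee_rot: [0.002, 0.683, 0.73, 0.0]
contact_force: [0.4, 0.4, -0.9]
width: 0.0431
gripper_force: 41.1
```

Request:
{"fn": "step_arm", "kwargs": {"increments": [{"dp":[0.04,0.1,0],"yaw":0,"grip":0.2},{"dp":[0.08,0.18,0],"yaw":0,"grip":0.2},{"dp":[0.09,0.22,0],"yaw":0,"grip":0.2},{"dp":[0.1,0.22,0],"yaw":0,"grip":0.2},{"dp":[0.1,0.22,0],"yaw":0,"grip":0.2}]}}

```text
clock: 3.9
position: [0.5406, -0.0772, 0.1507]
ee_rot: [-0.001, 0.683, 0.73, -0.0]
contact_force: [0.2, -0.3, -1.5]
width: 0.043
gripper_force: 41.1
```

Request:
{"fn": "step_arm", "kwargs": {"increments": [{"dp":[0.1,0.22,0],"yaw":0,"grip":0.2},{"dp":[0.1,0.22,0],"yaw":0,"grip":0.2},{"dp":[0.1,0.22,0],"yaw":0,"grip":0.2},{"dp":[0.09,0.22,0],"yaw":0,"grip":0.2},{"dp":[0.06,0.16,0],"yaw":0,"grip":0.2}]}}

```text
clock: 4.53
position: [0.6307, 0.1313, 0.1503]
ee_rot: [-0.001, 0.683, 0.731, -0.0]
contact_force: [0.7, -1.0, -1.0]
width: 0.0433
gripper_force: 41.1
```

Request:
{"fn": "step_arm", "kwargs": {"increments": [{"dp":[0.03,0.09,0],"yaw":0,"grip":0.2},{"dp":[0,0,0],"yaw":0,"grip":0.2},{"dp":[0,0,0],"yaw":0,"grip":0.2}]}}

```text
clock: 4.9
position: [0.6361, 0.1459, 0.1511]
ee_rot: [-0.0, 0.683, 0.73, -0.001]
contact_force: [-0.0, -1.3, -1.7]
width: 0.0435
gripper_force: 41.1
```

Request:
{"fn": "step_arm", "kwargs": {"increments": [{"dp":[0.005,0,-0.1],"yaw":0,"grip":0.2},{"dp":[0,0,-0.12],"yaw":0,"grip":0.2},{"dp":[0,0,-0.1],"yaw":0,"grip":0.2},{"dp":[0,0,-0.06],"yaw":0,"grip":0.2},{"dp":[0,0,-0.03],"yaw":0,"grip":0.2}]}}

```text
clock: 5.52
position: [0.6375, 0.1462, 0.0691]
ee_rot: [-0.0, 0.683, 0.73, -0.0]
contact_force: [-0.5, 1.1, -0.8]
width: 0.0429
gripper_force: 41.0
```

Request:
{"fn": "step_arm", "kwargs": {"increments": [{"dp":[0,0,-0.05],"yaw":0,"grip":0.2},{"dp":[0,0,-0.04],"yaw":0,"grip":0.2},{"dp":[0,0,0],"yaw":0,"grip":0.2}]}}

```text
clock: 5.9
position: [0.6372, 0.1472, 0.0507]
ee_rot: [-0.0, 0.683, 0.73, -0.001]
contact_force: [-0.1, -0.9, -1.7]
width: 0.0429
gripper_force: 41.0
```

Request:
{"fn": "step_arm", "kwargs": {"increments": [{"dp":[0,0,-0.015],"yaw":0,"grip":0.2},{"dp":[0,0,-0.01],"yaw":0,"grip":0.2},{"dp":[0,0,0],"yaw":0,"grip":0.2}]}}

```text
clock: 6.28
position: [0.6377, 0.1472, 0.0464]
ee_rot: [0.0, 0.683, 0.73, -0.0]
contact_force: [0.1, 0.9, -2.1]
width: 0.0432
gripper_force: 41.1
```

Request:
{"fn": "step_arm", "kwargs": {"increments": [{"dp":[0,0,-0.007],"yaw":0,"grip":0.2},{"dp":[0,0,0],"yaw":0,"grip":0.6},{"dp":[0,0,0],"yaw":0,"grip":0.8},{"dp":[0,0,0],"yaw":0,"grip":0.8},{"dp":[0,0,0.05],"yaw":0,"grip":0.8}]}}

```text
clock: 6.9
position: [0.637, 0.1471, 0.0545]
ee_rot: [-0.001, 0.683, 0.73, -0.001]
contact_force: [-0.2, 0.9, 0.2]
width: 0.0683
gripper_force: 0.0
```

Request:
{"fn": "step_arm", "kwargs": {"increments": [{"dp":[0,0,0.15],"yaw":0,"grip":1},{"dp":[0,0,0.2],"yaw":0,"grip":1},{"dp":[0,0,0.1],"yaw":0,"grip":1}]}}

```text
clock: 7.28
position: [0.6391, 0.1474, 0.1484]
ee_rot: [0.002, 0.683, 0.73, 0.002]
contact_force: [0.0, 0.3, 0.1]
width: 0.0853
gripper_force: 0.0
```

Request:
{"fn": "step_arm", "kwargs": {"increments": [{"dp":[-0.1,0.055,0],"yaw":0,"grip":0.6},{"dp":[-0.2,0.12,0],"yaw":0,"grip":0.6},{"dp":[-0.2,0.12,0],"yaw":0,"grip":0.6},{"dp":[-0.2,0.12,0],"yaw":0,"grip":0.6},{"dp":[-0.13,0.07,0],"yaw":0,"grip":0.6}]}}

```text
clock: 7.9
position: [0.4699, 0.2451, 0.1459]
ee_rot: [-0.0, 0.683, 0.731, 0.0]
contact_force: [0.3, -0.2, -0.1]
width: 0.0512
gripper_force: 0.0
```

Request:
{"fn": "step_arm", "kwargs": {"increments": [{"dp":[-0.07,0.04,-0.05],"yaw":0,"grip":0.6},{"dp":[0,0,-0.16],"yaw":0,"grip":0.6},{"dp":[0,0,-0.16],"yaw":0,"grip":0.6},{"dp":[0,0,-0.1],"yaw":0,"grip":0.6},{"dp":[0,0,0],"yaw":0,"grip":0.6}]}}

```text
clock: 8.52
position: [0.457, 0.2515, 0.0493]
ee_rot: [-0.001, 0.683, 0.73, -0.002]
contact_force: [-0.4, -0.3, 0.5]
width: 0.0511
gripper_force: 0.0
```

Request:
{"fn": "step_arm", "kwargs": {"increments": [{"dp":[0.007,0.003,-0.06],"yaw":0,"grip":0.6},{"dp":[0,0,0],"yaw":0,"grip":0.35},{"dp":[0,0,0],"yaw":0,"grip":0.1},{"dp":[0,0,0],"yaw":0,"grip":0.1},{"dp":[0,0,0],"yaw":0,"grip":0.1}]}}

```text
clock: 9.15
position: [0.4594, 0.2529, 0.0394]
ee_rot: [0.0, 0.683, 0.73, 0.0]
contact_force: [-0.4, 0.3, -0.4]
width: 0.0269
gripper_force: 39.5
```

Request:
{"fn": "step_arm", "kwargs": {"increments": [{"dp":[0,0,0],"yaw":0,"grip":0.1},{"dp":[0,0,0],"yaw":0,"grip":0.1}]}}

```text
clock: 9.4
position: [0.4595, 0.2529, 0.0394]
ee_rot: [0.0, 0.683, 0.73, 0.0]
contact_force: [-0.2, -1.0, 2.0]
width: 0.0267
gripper_force: 39.7
```

Request:
{"fn": "step_arm", "kwargs": {"increments": [{"dp":[0,0,0.06],"yaw":0,"grip":0.1},{"dp":[0,0,0.12],"yaw":0,"grip":0.1},{"dp":[0,0,0.16],"yaw":0,"grip":0.1},{"dp":[0,0,0.16],"yaw":0,"grip":0.1},{"dp":[0,0,0.06],"yaw":0,"grip":0.1}]}}

```text
clock: 10.02
position: [0.4601, 0.2532, 0.1533]
ee_rot: [0.001, 0.683, 0.73, 0.002]
contact_force: [-0.4, -0.5, -1.8]
width: 0.027
gripper_force: 39.5
```

Request:
{"fn": "step_arm", "kwargs": {"increments": [{"dp":[0.06,-0.09,0],"yaw":0,"grip":0.1},{"dp":[0.13,-0.2,0],"yaw":0,"grip":0.1},{"dp":[0.14,-0.22,0],"yaw":0,"grip":0.1},{"dp":[0.14,-0.22,0],"yaw":0,"grip":0.1},{"dp":[0.14,-0.22,0],"yaw":0,"grip":0.1}]}}

```text
clock: 10.65
position: [0.5812, 0.0614, 0.1503]
ee_rot: [-0.001, 0.683, 0.73, -0.0]
contact_force: [0.6, 0.8, -1.2]
width: 0.0267
gripper_force: 39.5
```

Request:
{"fn": "step_arm", "kwargs": {"increments": [{"dp":[0.14,-0.22,0],"yaw":0,"grip":0.1},{"dp":[0.13,-0.2,0],"yaw":0,"grip":0.1},{"dp":[0.07,-0.1,0],"yaw":0,"grip":0.1},{"dp":[0,0,0],"yaw":0,"grip":0.1},{"dp":[0,0,0],"yaw":0,"grip":0.1}]}}

```text
clock: 11.28
position: [0.6479, -0.0397, 0.1506]
ee_rot: [-0.001, 0.683, 0.731, -0.0]
contact_force: [0.2, 0.9, -1.1]
width: 0.0268
gripper_force: 39.5
```

```bash
python3 look.py scene 90 200 350 370 3 pics/s1.png
```

```text
(no output)
```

View pics/s1.png

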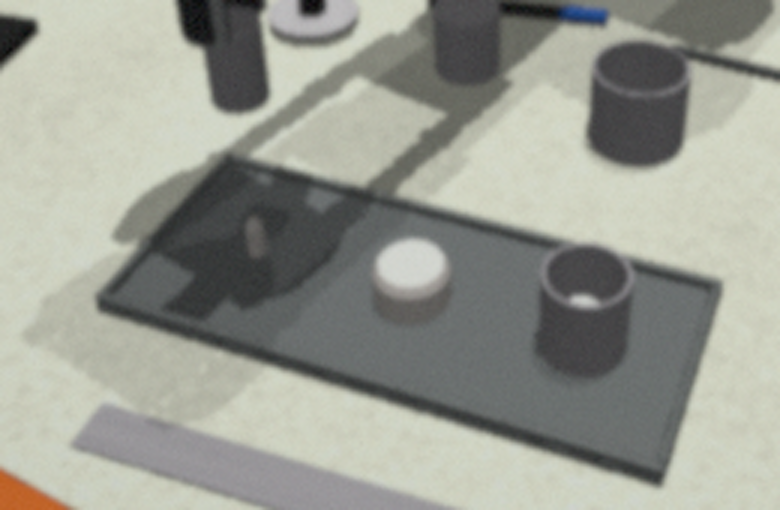

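The middle sleeve stands upright on its peg (crop 585,310), and the small one is held over the thin peg (255,240). Next I lower it.

Request:
{"fn": "step_arm", "kwargs": {"increments": [{"dp":[0.008,-0.004,-0.1],"yaw":0,"grip":0.1},{"dp":[0,0,-0.13],"yaw":0,"grip":0.1},{"dp":[0,0,-0.1],"yaw":0,"grip":0.1},{"dp":[0,0,-0.06],"yaw":0,"grip":0.1},{"dp":[0,0,-0.03],"yaw":0,"grip":0.1}]}}

```text
clock: 11.95
position: [0.6503, -0.041, 0.0668]
ee_rot: [-0.0, 0.683, 0.731, -0.0]
contact_force: [0.5, 0.3, -0.6]
width: 0.0268
gripper_force: 39.5
```

Request:
{"fn": "step_arm", "kwargs": {"increments": [{"dp":[0,0,-0.05],"yaw":0,"grip":0.1},{"dp":[0,0,-0.04],"yaw":0,"grip":0.1},{"dp":[0,0,0],"yaw":0,"grip":0.1}]}}

```text
clock: 12.32
position: [0.6503, -0.042, 0.0484]
ee_rot: [-0.001, 0.683, 0.73, -0.0]
contact_force: [0.1, -0.7, -1.1]
width: 0.0269
gripper_force: 39.5
```

Request:
{"fn": "step_arm", "kwargs": {"increments": [{"dp":[0,0,-0.015],"yaw":0,"grip":0.1},{"dp":[0,0,-0.01],"yaw":0,"grip":0.1},{"dp":[0,0,0],"yaw":0,"grip":0.4},{"dp":[0,0,0],"yaw":0,"grip":0.6},{"dp":[0,0,0],"yaw":0,"grip":0.6}]}}

```text
clock: 12.95
position: [0.6509, -0.042, 0.0442]
ee_rot: [0.0, 0.683, 0.73, 0.0]
contact_force: [-0.1, 0.2, -0.5]
width: 0.0511
gripper_force: 0.0
```

Request:
{"fn": "step_arm", "kwargs": {"increments": [{"dp":[0,0,0.05],"yaw":0,"grip":0.6},{"dp":[0,0,0.15],"yaw":0,"grip":0.8},{"dp":[0,0,0.2],"yaw":0,"grip":1},{"dp":[0,0,0.12],"yaw":0,"grip":1},{"dp":[0,0,0],"yaw":0,"grip":1}]}}

```text
clock: 13.58
position: [0.6524, -0.0423, 0.1511]
ee_rot: [0.003, 0.683, 0.73, 0.002]
contact_force: [-0.3, -0.2, -0.6]
width: 0.0856
gripper_force: 0.0
```

Request:
{"fn": "step_arm", "kwargs": {"increments": [{"dp":[-0.1,0.08,0],"yaw":0,"grip":1},{"dp":[-0.2,0.16,0],"yaw":0,"grip":1},{"dp":[-0.22,0.17,0],"yaw":0,"grip":1},{"dp":[-0.22,0.17,0],"yaw":0,"grip":1},{"dp":[-0.15,0.13,0],"yaw":0,"grip":1}]}}

```text
clock: 14.2
position: [0.4694, 0.101, 0.1468]
ee_rot: [-0.001, 0.683, 0.73, -0.001]
contact_force: [1.4, -0.5, 0.6]
width: 0.0851
gripper_force: 0.0
```

Request:
{"fn": "step_arm", "kwargs": {"increments": [{"dp":[-0.08,0.06,0],"yaw":0,"grip":1},{"dp":[0,0,-0.05],"yaw":0,"grip":1},{"dp":[0,0,-0.1],"yaw":0,"grip":1},{"dp":[0,0,0],"yaw":0,"grip":1}]}}

```text
clock: 14.7
position: [0.4568, 0.111, 0.1162]
ee_rot: [-0.001, 0.683, 0.73, -0.001]
contact_force: [0.7, 0.6, 0.5]
width: 0.0851
gripper_force: 0.0
```

Request:
{"fn": "step_arm", "kwargs": {"increments": [{"dp":[-0.004,0.012,-0.1],"yaw":0,"grip":1},{"dp":[0,0,-0.13],"yaw":0,"grip":1},{"dp":[0,0,-0.09],"yaw":0,"grip":1},{"dp":[0,0,-0.035],"yaw":0,"grip":1},{"dp":[0,0,0],"yaw":0,"grip":0.8}]}}

```text
clock: 15.32
position: [0.4566, 0.114, 0.0469]
ee_rot: [0.0, 0.683, 0.73, -0.0]
contact_force: [0.1, -0.5, -0.0]
width: 0.0702
gripper_force: 0.0
```

Request:
{"fn": "step_arm", "kwargs": {"increments": [{"dp":[0,0,0],"yaw":0,"grip":0.5},{"dp":[0,0,0],"yaw":0,"grip":0.4},{"dp":[0,0,0],"yaw":0,"grip":0.4},{"dp":[0,0,0],"yaw":0,"grip":0.4}]}}

```text
clock: 15.82
position: [0.4572, 0.1142, 0.0485]
ee_rot: [0.001, 0.683, 0.73, 0.001]
contact_force: [-1.6, -0.8, 6.8]
width: 0.057
gripper_force: 41.8
```

Request:
{"fn": "step_arm", "kwargs": {"increments": [{"dp":[0,0,0.06],"yaw":0,"grip":0.4},{"dp":[0,0,0.12],"yaw":0,"grip":0.4},{"dp":[0,0,0.16],"yaw":0,"grip":0.4},{"dp":[0,0,0.16],"yaw":0,"grip":0.4},{"dp":[0,0,0.06],"yaw":0,"grip":0.4}]}}

```text
clock: 16.45
position: [0.457, 0.1146, 0.1613]
ee_rot: [0.001, 0.683, 0.73, 0.002]
contact_force: [-0.1, 0.3, -1.9]
width: 0.0568
gripper_force: 43.0
```

Request:
{"fn": "step_arm", "kwargs": {"increments": [{"dp":[0.1,-0.03,0],"yaw":0,"grip":0.4},{"dp":[0.18,-0.06,0],"yaw":0,"grip":0.4},{"dp":[0.22,-0.07,0],"yaw":0,"grip":0.4},{"dp":[0.22,-0.07,0],"yaw":0,"grip":0.4},{"dp":[0.15,-0.05,0],"yaw":0,"grip":0.4}]}}

```text
clock: 17.08
position: [0.6325, 0.0569, 0.1565]
ee_rot: [-0.0, 0.683, 0.73, -0.001]
contact_force: [-0.2, 0.3, -2.2]
width: 0.0567
gripper_force: 43.0
```

Request:
{"fn": "step_arm", "kwargs": {"increments": [{"dp":[0.065,-0.02,0],"yaw":0,"grip":0.4},{"dp":[0,0,0],"yaw":0,"grip":0.4},{"dp":[0,0,0],"yaw":0,"grip":0.4}]}}

```text
clock: 17.45
position: [0.6415, 0.0548, 0.1584]
ee_rot: [-0.001, 0.683, 0.731, -0.001]
contact_force: [-0.0, 0.3, -3.3]
width: 0.0568
gripper_force: 43.1
```

```bash
python3 look.py scene 90 150 350 345 3 pics/s2.png
```

```text
(no output)
```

View pics/s2.png

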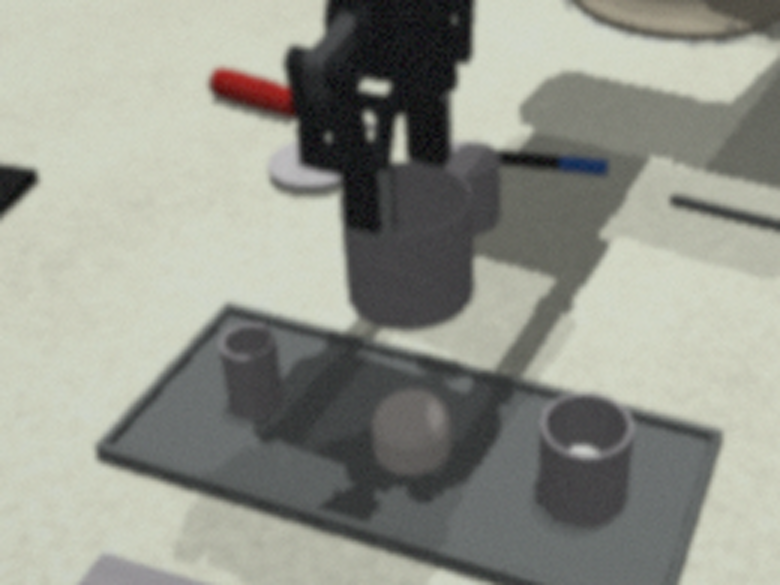

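The small sleeve is on its peg (crop 250,370), and the large one is held upright (410,240) above the thick peg (412,430).

Request:
{"fn": "step_arm", "kwargs": {"increments": [{"dp":[0.012,-0.004,-0.1],"yaw":0,"grip":0.4},{"dp":[0,0,-0.13],"yaw":0,"grip":0.4},{"dp":[0,0,-0.1],"yaw":0,"grip":0.4},{"dp":[0,0,-0.06],"yaw":0,"grip":0.4},{"dp":[0,0,-0.03],"yaw":0,"grip":0.4}]}}

```text
clock: 18.12
position: [0.6449, 0.0539, 0.0749]
ee_rot: [-0.0, 0.683, 0.731, -0.0]
contact_force: [0.3, 0.4, -3.4]
width: 0.0566
gripper_force: 43.1
```

Request:
{"fn": "step_arm", "kwargs": {"increments": [{"dp":[0,0,-0.04],"yaw":0,"grip":0.4},{"dp":[0,0,-0.03],"yaw":0,"grip":0.4},{"dp":[0,0,-0.015],"yaw":0,"grip":0.4},{"dp":[0,0,-0.01],"yaw":0,"grip":0.4},{"dp":[0,0,0],"yaw":0,"grip":0.4}]}}

```text
clock: 18.75
position: [0.6454, 0.0536, 0.056]
ee_rot: [0.0, 0.683, 0.73, 0.0]
contact_force: [0.9, -0.5, -2.5]
width: 0.0569
gripper_force: 43.1
```

Request:
{"fn": "step_arm", "kwargs": {"increments": [{"dp":[0,0,-0.012],"yaw":0,"grip":0.4},{"dp":[0,0,0],"yaw":0,"grip":0.4},{"dp":[0,0,0],"yaw":0,"grip":0.8},{"dp":[0,0,0],"yaw":0,"grip":1},{"dp":[0,0,0],"yaw":0,"grip":1}]}}

```text
clock: 19.38
position: [0.6455, 0.0537, 0.0539]
ee_rot: [0.0, 0.683, 0.73, 0.0]
contact_force: [0.0, -0.9, 0.2]
width: 0.0855
gripper_force: 0.0
```

Request:
{"fn": "step_arm", "kwargs": {"increments": [{"dp":[0,0,0.05],"yaw":0,"grip":1},{"dp":[0,0,0.15],"yaw":0,"grip":1},{"dp":[0,0,0.2],"yaw":0,"grip":1},{"dp":[0,0,0.12],"yaw":0,"grip":1},{"dp":[0,0,0],"yaw":0,"grip":1}]}}

```text
clock: 20.0
position: [0.647, 0.0536, 0.1607]
ee_rot: [0.002, 0.683, 0.73, 0.002]
contact_force: [0.0, -0.1, -0.3]
width: 0.0852
gripper_force: 0.0
```

Request:
{"fn": "step_arm", "kwargs": {"increments": [{"dp":[-0.1,-0.09,0],"yaw":0,"grip":1},{"dp":[-0.2,-0.18,0],"yaw":0,"grip":0.8},{"dp":[-0.2,-0.18,0],"yaw":0,"grip":0.5},{"dp":[-0.2,-0.18,0],"yaw":0,"grip":0.5},{"dp":[-0.2,-0.18,0],"yaw":0,"grip":0.5}]}}

```text
clock: 20.62
position: [0.4632, -0.109, 0.1565]
ee_rot: [-0.001, 0.683, 0.731, -0.0]
contact_force: [0.3, -1.3, 0.1]
width: 0.0425
gripper_force: 0.0
```

Request:
{"fn": "step_arm", "kwargs": {"increments": [{"dp":[-0.14,-0.13,0],"yaw":0,"grip":0.5},{"dp":[-0.06,-0.055,0],"yaw":0,"grip":0.5},{"dp":[0,0,-0.1],"yaw":0,"grip":0.5},{"dp":[0,0,-0.16],"yaw":0,"grip":0.5},{"dp":[0,0,-0.1],"yaw":0,"grip":0.5}]}}

```text
clock: 21.25
position: [0.4251, -0.1446, 0.0839]
ee_rot: [-0.001, 0.683, 0.73, 0.0]
contact_force: [0.1, -0.5, -0.0]
width: 0.0428
gripper_force: 0.0
```

Request:
{"fn": "step_arm", "kwargs": {"increments": [{"dp":[0,0,0],"yaw":0,"grip":0.5}]}}

```text
clock: 21.38
position: [0.4244, -0.1443, 0.0839]
ee_rot: [-0.002, 0.683, 0.731, -0.0]
contact_force: [0.4, 0.5, -0.3]
width: 0.0426
gripper_force: 0.0
```

```bash
python3 look.py scene 120 80 320 230 4 pics/s3.png
```

```text
(no output)
```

View pics/s3.png

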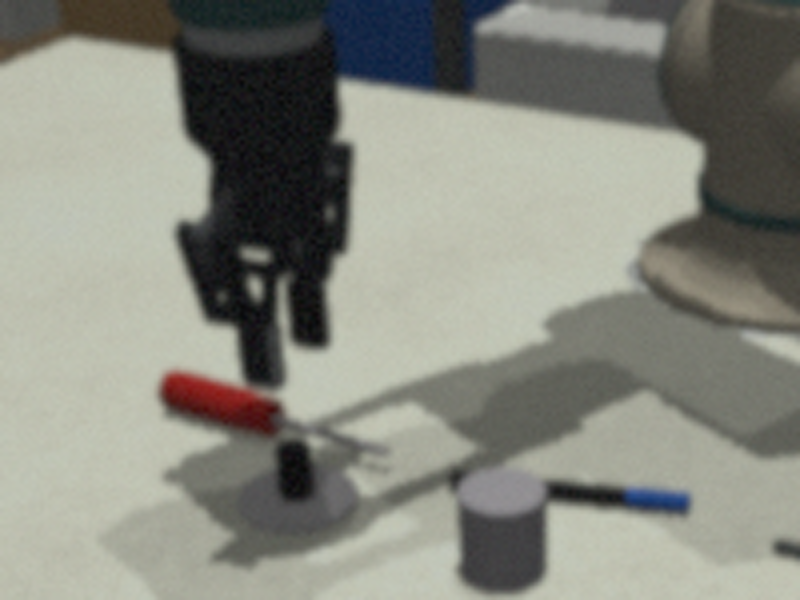

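The gripper is centred above the knob (crop 295,470) and clear of the screwdriver and slug. Next I descend.

Request:
{"fn": "step_arm", "kwargs": {"increments": [{"dp":[0.014,-0.004,-0.08],"yaw":0,"grip":0.5},{"dp":[0,0,-0.08],"yaw":0,"grip":0.5},{"dp":[0,0,-0.04],"yaw":0,"grip":0.5},{"dp":[0,0,0],"yaw":0,"grip":0.4},{"dp":[0,0,0],"yaw":0,"grip":0.2}]}}

```text
clock: 22.05
position: [0.4288, -0.1465, 0.0463]
ee_rot: [0.001, 0.683, 0.73, 0.0]
contact_force: [0.2, -0.1, -0.5]
width: 0.0183
gripper_force: 0.0
```

Request:
{"fn": "step_arm", "kwargs": {"increments": [{"dp":[0,0,0],"yaw":0,"grip":0},{"dp":[0,0,0],"yaw":0,"grip":0},{"dp":[0,0,0],"yaw":0,"grip":0},{"dp":[0,0,0],"yaw":0,"grip":0}]}}

```text
clock: 22.55
position: [0.4282, -0.1462, 0.0457]
ee_rot: [0.0, 0.683, 0.73, 0.0]
contact_force: [-0.1, -0.1, 0.3]
width: 0.0001
gripper_force: 0.0
```

```bash
python3 look.py scene 140 110 280 215 5.5 pics/s4.png; python3 - <<'E'
from h import *
for p in [(.4275,-.1452,.041),(.4275,-.1452,.011),(.4282,-.1462,.0207)]: print(proj("scene",p)-[140,110], (proj("scene",p)-[140,110])*5.5)
E
```

```text
[[52.78971095 81.15539017]] [[290.34341021 446.35464595]]
[[53.99603834 92.95401004]] [[296.97821087 511.24705522]]
[[53.04637541 89.23948411]] [[291.75506476 490.81716261]]
```

View pics/s4.png

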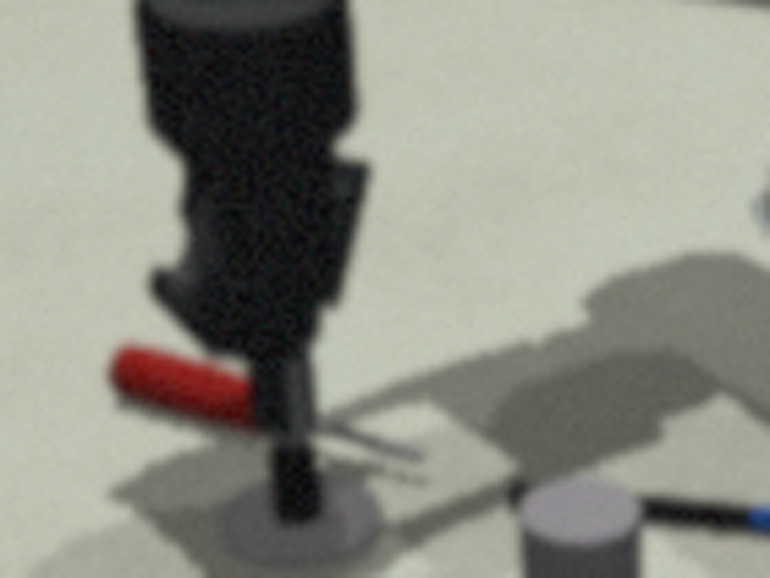

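```bash
python3 - <<'E'
from h import *
def zof(px,x,y): # best z on a vertical line
    r=least_squares(lambda v:proj("scene",(x,y,v[0]))[0]-px,[.05]);return r.x,r.fun
print(zof(np.array([262/4+120,383/4+80]),.4244+.026,-.1443))
print(zof(np.array([312/4+120,345/4+80]),.4244-.026,-.1443))
print(zof(np.array([285/5.5+140,440/5.5+110]),.4282+.005,-.1462))
E
```

```text
(array([0.08954026]), array([-0.53612278,  0.0601789 ]))
(array([0.08783355]), array([ 0.5922715 , -0.05283956]))
(array([0.04633016]), array([-1.09787865,  0.11577671]))
```

The fingers closed above the knob: the scene picture puts their tips at about TCP height. I'll reopen and go lower in small steps, watching the force.

Request:
{"fn": "step_arm", "kwargs": {"increments": [{"dp":[0,0,0],"yaw":0,"grip":0.5},{"dp":[0,0,0],"yaw":0,"grip":0.5},{"dp":[0,0,0],"yaw":0,"grip":0.5},{"dp":[0,0,-0.03],"yaw":0,"grip":0.5},{"dp":[0,0,0],"yaw":0,"grip":0.5}]}}

```text
clock: 23.22
position: [0.4277, -0.1459, 0.0391]
ee_rot: [-0.001, 0.683, 0.73, -0.0]
contact_force: [0.2, -0.1, -0.2]
width: 0.043
gripper_force: 0.0
```

Request:
{"fn": "step_arm", "kwargs": {"increments": [{"dp":[0,0,-0.03],"yaw":0,"grip":0.5},{"dp":[0,0,0],"yaw":0,"grip":0.5}]}}

```text
clock: 23.48
position: [0.4277, -0.146, 0.0331]
ee_rot: [-0.001, 0.683, 0.73, -0.0]
contact_force: [0.4, 0.4, -1.2]
width: 0.0429
gripper_force: 0.0
```

Request:
{"fn": "step_arm", "kwargs": {"increments": [{"dp":[0,0,-0.025],"yaw":0,"grip":0.5},{"dp":[0,0,0],"yaw":0,"grip":0.5}]}}

```text
clock: 23.72
position: [0.4279, -0.1461, 0.0282]
ee_rot: [-0.0, 0.683, 0.73, -0.0]
contact_force: [-0.2, 0.6, 0.6]
width: 0.0427
gripper_force: 0.0
```

```bash
python3 look.py scene 140 110 280 215 5.5 pics/s5.png
```

```text
(no output)
```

View pics/s5.png

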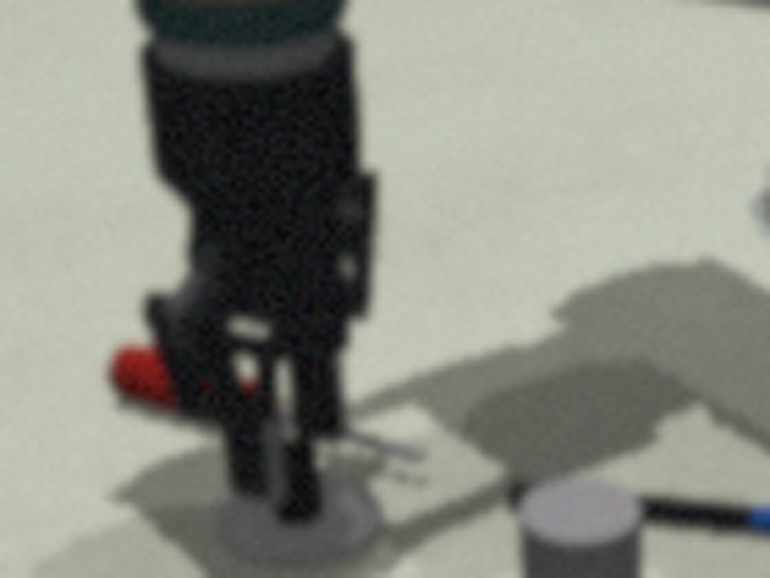

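Front fingertip is at (250,495) and the rear one at (320,430), beside the upper part of the knob (297,446–511). I can go about 7 mm lower.

Request:
{"fn": "step_arm", "kwargs": {"increments": [{"dp":[0,0,-0.02],"yaw":0,"grip":0.5},{"dp":[0,0,-0.015],"yaw":0,"grip":0.5},{"dp":[0,0,0],"yaw":0,"grip":0.5}]}}

```text
clock: 24.15
position: [0.4279, -0.1461, 0.0213]
ee_rot: [-0.0, 0.683, 0.73, -0.0]
contact_force: [-0.1, 0.5, -0.8]
width: 0.043
gripper_force: 0.0
```

Request:
{"fn": "step_arm", "kwargs": {"increments": [{"dp":[0,0,0],"yaw":0,"grip":0.3},{"dp":[0,0,0],"yaw":0,"grip":0.1},{"dp":[0,0,0],"yaw":0,"grip":0},{"dp":[0,0,0],"yaw":0,"grip":0},{"dp":[0,0,0],"yaw":0,"grip":0}]}}

```text
clock: 24.78
position: [0.4284, -0.1463, 0.0218]
ee_rot: [0.0, 0.683, 0.73, 0.0]
contact_force: [0.6, 0.0, 2.6]
width: 0.0184
gripper_force: 39.1
```

Request:
{"fn": "step_arm", "kwargs": {"increments": [{"dp":[0,0,0.06],"yaw":0,"grip":0},{"dp":[0,0,0.13],"yaw":0,"grip":0},{"dp":[0,0,0.18],"yaw":0,"grip":0},{"dp":[0,0,0.18],"yaw":0,"grip":0},{"dp":[0,0,0.09],"yaw":0,"grip":0}]}}

```text
clock: 25.4
position: [0.4287, -0.1465, 0.1521]
ee_rot: [0.002, 0.683, 0.73, 0.0]
contact_force: [0.3, 0.3, -1.7]
width: 0.0182
gripper_force: 39.3
```

```bash
python3 look.py top 200 105 340 210 5.5 pics/t1.png
```

```text
(no output)
```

View pics/t1.png

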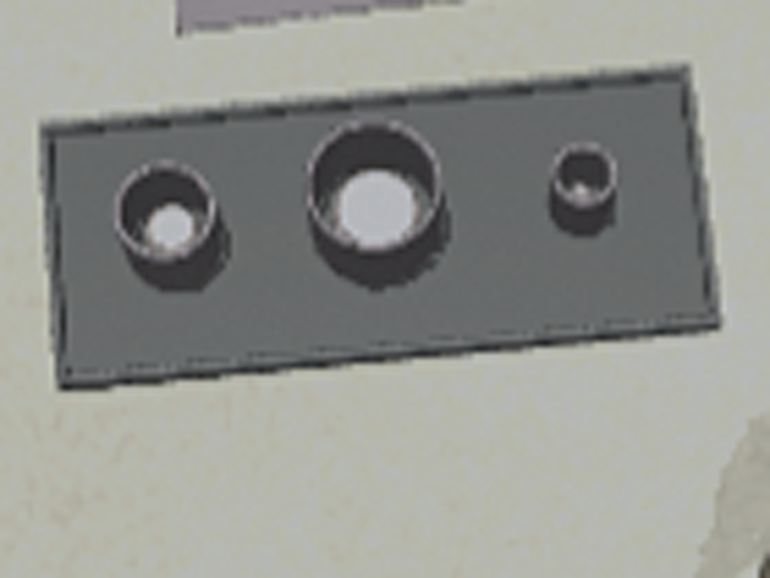

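All three sleeves stand on their pegs; the large sleeve's top rim spans (308..441, 120..256). I'll fit it.

```bash
python3 - <<'E'
from h import *
b=np.array([308,120,441,256])/5.5-.5+.5/5.5+[200,105,200,105]
print(fit("top",b,[(.031,.061)]))
E
```

```text
(array([0.6421564 , 0.05417576]), array([-0.42983247,  0.50030467,  0.42975403, -0.49383073]))
```

Request:
{"fn": "step_arm", "kwargs": {"increments": [{"dp":[0.09,0.08,0],"yaw":0,"grip":0},{"dp":[0.18,0.17,0],"yaw":0,"grip":0},{"dp":[0.2,0.19,0],"yaw":0,"grip":0},{"dp":[0.2,0.19,0],"yaw":0,"grip":0},{"dp":[0.2,0.19,0],"yaw":0,"grip":0}]}}

```text
clock: 26.08
position: [0.6027, 0.019, 0.1491]
ee_rot: [-0.0, 0.683, 0.73, -0.001]
contact_force: [1.3, -0.1, -0.7]
width: 0.0181
gripper_force: 39.3
```

Request:
{"fn": "step_arm", "kwargs": {"increments": [{"dp":[0.14,0.12,0],"yaw":0,"grip":0},{"dp":[0.067,0.06,0],"yaw":0,"grip":0},{"dp":[0,0,-0.1],"yaw":0,"grip":0},{"dp":[0,0,-0.12],"yaw":0,"grip":0},{"dp":[0,0,0],"yaw":0,"grip":0}]}}

```text
clock: 26.7
position: [0.6408, 0.0531, 0.1034]
ee_rot: [-0.002, 0.683, 0.73, -0.002]
contact_force: [-0.3, -0.4, -1.8]
width: 0.0183
gripper_force: 39.3
```

Request:
{"fn": "step_arm", "kwargs": {"increments": [{"dp":[0,0,0],"yaw":0,"grip":0}]}}

```text
clock: 26.82
position: [0.6436, 0.0532, 0.1064]
ee_rot: [0.0, 0.683, 0.73, 0.0]
contact_force: [0.3, 0.4, -0.8]
width: 0.0188
gripper_force: 39.3
```

```bash
python3 look.py scene 150 190 310 310 5 pics/s6.png
```

```text
(no output)
```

View pics/s6.png

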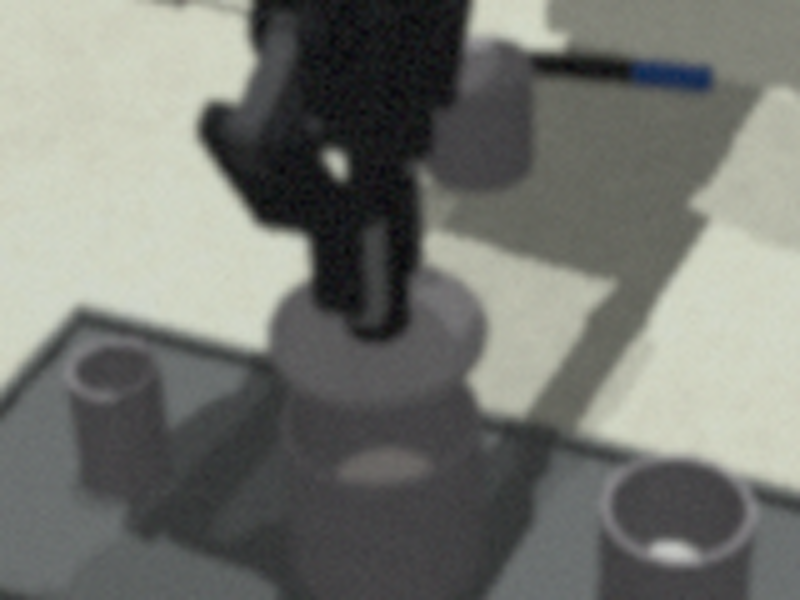

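The cap hangs level and centred (flange 270..487, sleeve rim 285..482). Next I lower it.

Request:
{"fn": "step_arm", "kwargs": {"increments": [{"dp":[0,0,-0.05],"yaw":0,"grip":0},{"dp":[0,0,-0.04],"yaw":0,"grip":0},{"dp":[0,0,-0.03],"yaw":0,"grip":0},{"dp":[0,0,-0.015],"yaw":0,"grip":0},{"dp":[0,0,0],"yaw":0,"grip":0}]}}

```text
clock: 27.5
position: [0.6435, 0.0538, 0.0783]
ee_rot: [-0.0, 0.683, 0.73, -0.0]
contact_force: [-0.1, 0.4, -1.0]
width: 0.0184
gripper_force: 39.3
```

Request:
{"fn": "step_arm", "kwargs": {"increments": [{"dp":[0,0,-0.006],"yaw":0,"grip":0},{"dp":[0,0,0],"yaw":0,"grip":0},{"dp":[0,0,0],"yaw":0,"grip":0.3},{"dp":[0,0,0],"yaw":0,"grip":0.5},{"dp":[0,0,0],"yaw":0,"grip":0.5}]}}

```text
clock: 28.12
position: [0.6437, 0.0538, 0.0777]
ee_rot: [0.0, 0.683, 0.73, 0.0]
contact_force: [0.4, 0.2, 0.3]
width: 0.0429
gripper_force: 0.0
```

Request:
{"fn": "step_arm", "kwargs": {"increments": [{"dp":[0,0,0.05],"yaw":0,"grip":0.5},{"dp":[0,0,0.12],"yaw":0,"grip":0.5},{"dp":[0,0,0.2],"yaw":0,"grip":0.5},{"dp":[0,0,0.2],"yaw":0,"grip":0.5},{"dp":[-0.1,0,0],"yaw":0,"grip":0.5}]}}

```text
clock: 28.75
position: [0.6271, 0.0537, 0.1963]
ee_rot: [0.004, 0.683, 0.73, 0.003]
contact_force: [0.3, -1.3, -0.1]
width: 0.0426
gripper_force: 0.0
```

Request:
{"fn": "step_arm", "kwargs": {"increments": [{"dp":[-0.2,0,0],"yaw":0,"grip":0.5},{"dp":[-0.25,0,0],"yaw":0,"grip":0.5},{"dp":[-0.2,0,0],"yaw":0,"grip":0.5},{"dp":[-0.1,0,0],"yaw":0,"grip":0.5},{"dp":[0,0,0],"yaw":0,"grip":0.5}]}}

```text
clock: 29.38
position: [0.4726, 0.0539, 0.1925]
ee_rot: [0.001, 0.683, 0.73, 0.0]
contact_force: [0.5, -0.3, -0.4]
width: 0.043
gripper_force: 0.0
```

```bash
python3 look.py scene 110 200 350 360 3.3 pics/s7.png
```

```text
(no output)
```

View pics/s7.png

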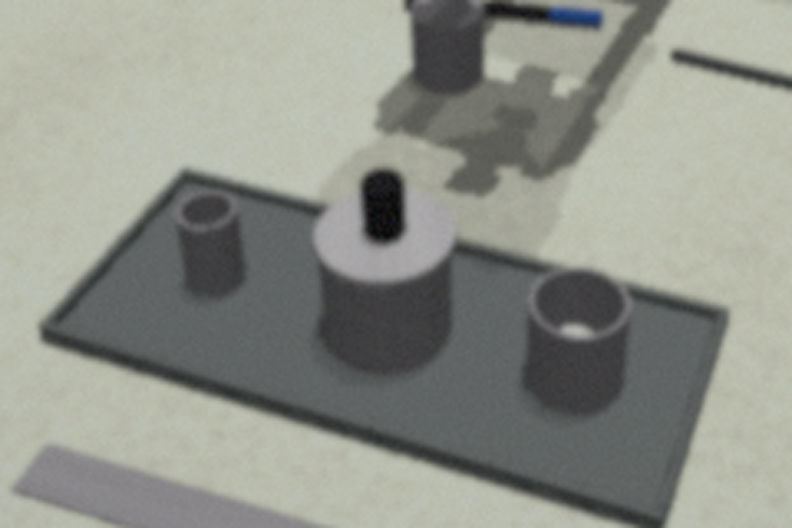

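The cap sits flat and centred on the large sleeve (crop 385,240), and all three sleeves stand upright on their pegs. I'm handing it in.

```bash
python3 -c "
from rig import ticket;print(ticket.sign_off())"
```

```text
the job is handed in; nothing more can be done
None
```

The job is handed in, verdict not shown: the last picture shows all three sleeves upright on their own pegs and the cap flat and centred on the largest, with the gripper clear and the slug and bush never touched.

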